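# Push out one white test tile and ease the sprung pusher home

## Task

Push the knob of the dispenser that holds the white test tiles all the way forward, once, so that one white tile comes out onto the ledge, clear of the stack. Then ease the sprung pusher slowly back until it is fully home, never letting it snap back, and let go. Leave the dispenser with the red clay tiles alone.

Things in the scene. Friction and masses are not known exactly. Their poses are not given: they have to be found in the camera images.
- white_pusher (a joint): Travel in m of the sprung pusher of the white-tile dispenser: 0 = fully home (nearest the robot), 0.085 = fully forward at its stop. A spring pulls it home with about 2 N at 0 and 8 N at 0.085; let go when forward it shoots back at up to about 1 m/s, let go within 3 mm of home it closes harmlessly.
- white_knob (a point): Centre of the upright wooden knob (20 mm diameter, 38 mm tall, from 42 to 80 mm above the bench) on the white dispenser's pusher; moves with it. Its level x axis is the push direction, away from the robot. Below it, stem, blade and guides; guides reach z = 22 mm. Free for 60 mm to either side. The clear magazine (58 mm high, 80 wide, 80 long) begins 112 mm ahead of the knob at home.
- white_tile (a point): Centre of the bottom white tile, the one driven out: 60 x 60 x 10 mm, flat on the 12 mm thick base, two more white tiles on it. At first 152 mm ahead of the knob along the knob's x. A full stroke drives it to about 235 mm ahead of the knob's home, on the ledge, which ends at 302 mm; it is clear of the magazine from 218 mm on.
- clay_knob (a point): Centre of the like knob on the other dispenser, which holds three red-brown terracotta tiles; not to be moved. Both dispensers are fixed to the bench, alike but for the tiles, and may swap sides.

How it is judged:
By the outcome, as a careful person would: the job done as asked, in the order asked, and still so for the second after the job is handed in, with the robot touching nothing.
It also fails if it takes over 38 s, if anything falls off the work surface, if the arm or the gripper's body presses on something with over 40 N, if the wrist force passes 120 N, or if a joint passes its speed limit or range.

## Robot

A 6-joint arm with a two-finger parallel gripper is mounted at the origin on the work surface. World frame = base frame: x ahead of the robot, y to its left, z up, the work surface at z = 0. Lengths are in m, angles in rad, forces in N, time in s.
With the tool pointing down it reaches from about 0.3 to 0.75 m from the base axis. Payload 8.5 kg.
Tool frame: the origin (TCP) lies at the very end of the fingers, on their centre line; the grasp point (between the pads) lies manip.pinch_z behind it (manip.pinch_z is the distance from the TCP to the grasp point, in m); z points along the fingers, x is the direction in which the jaws open and shut, and the axes are right-handed (so a half turn about z gives the same grasp; the last joint's range is limited). The gripper opens to 85 mm and grips with 20 to 120 N. Pads are 22 mm wide; open, the fingers measure 114 mm over their backs; the gripper's body (76 mm by 85 mm) begins 54 mm behind the grasp point. The pads swing forward as they close: fully open they stand 13 mm farther back than shut.
Start: joints at [1.051, 0.381, 1.297, -0, 1.464, -0.215], TCP at [0.165, 0.525, 0.201] pointing down, gripper open.
Joint ranges: [-3.11, 3.11], [-0.89, 2.33], [0.22, 2.48], [-1.42, 4.56], [0.17, 2.85], [-2.88, 2.88]. Speed limits (rad/s): [2.39, 2.39, 3.14, 3.14, 3.14, 3.14].

## Interface

Orientations are given as [roll, pitch, yaw] about the fixed x, y, z axes, in that order (R = Rz(yaw) Ry(pitch) Rx(roll)).
In Python, from plant import manip, jaws, telemetry, grab_frame, models gives the robot as it stands. The module is installed in compiled form; this text tells all that it offers. Calls block until the motion is done:
- manip.move_ptp(position, orientation): joint-space move of the TCP to a pose.
- manip.move_linear(position, speed=0.15, ori=None, until_force=None): straight line of the TCP; ori=None keeps the orientation; speed is the mean speed in m/s. With until_force (N) it stops when the force on the tool has changed by that much, and returns True; else False.
- manip.set_joints(angles): joint-space move.
- jaws.open_jaws() and jaws.gripper_close(): open the fingers fully, or close them until they stop; the grip force is fixed at half the most.
- manip.dwell(seconds).
- manip.ik(position, orientation): joint angles nearest the present ones, or None.
- telemetry.get_state(): the state.
- grab_frame(name): name is "scene" or "top" or "wrist"; returns a dict with "pixels" (480x640x3 uint8, red, green, blue), "K" (3x3 intrinsics, pixels), "rvec" (rotation vector, rad) and "tvec" (3), from world to camera coordinates, as OpenCV has them; the wrist camera has in their place "T_tool_cam" (4x4, takes a point from camera to tool coordinates, whose origin is the TCP and whose axes are the tool frame's). Camera axes: x right, y down, z forward; pixel columns grow to the right and rows downward; lengths in m; the calibration is good to about 2 mm. A picture is of the moment at which its call begins: read the wrist's pose just before it. There is no depth.
A pose or a line that the arm cannot do raises manip.IKError and nothing moves.
- manip.finish_job(): hands the job in, once; it reports no verdict.
Trained networks look in the newest picture that a camera, given by its name, has taken for a name from the list of things; names that differ only in an ending like _2 or _b are one class to them, and where a whole thing is asked for, a point or a joint stands for the part that bears it (a point fixed in the world has none). Each returns a list of dicts, best first, with "score" (0 to 1); they miss things now and then, are a little off and sometimes report something else, mostly with a low value. They report only what shows in the picture. A call takes as long as a camera call.
- models.boxes_of(query, camera): "point" ([row, column] in pixels, amid what is visible of it).
- models.outline_of(query, camera): "pixels" (480x640 bool, what is visible of it) and "point" ([row, column] in pixels, amid what is visible of it).
- models.spot_point(query, camera): "point" ([row, column] in pixels: a listed point, or the origin of a listed thing).
The state is a dict: "time": time; "joints": joint angles; "qd": joint speeds; "effort": joint torques, N m; "tcp_pos": TCP position; "tool_rot": TCP orientation; "ft_force": force on the tool from outside, world axes, zero at the start; "torque": the same for the moment, N m; "opening": finger opening in m.
Only numpy, scipy, OpenCV 4.12 (cv2) and the standard library are available. Lean on these libraries where they do the work, as an engineer would, in place of code of your own. Each camera call takes 0.05 s, during which the arm holds its last target.

## Working session

There is one attempt and no reset: what is moved stays moved. The work goes in short steps, each a Python script; the robot and the scene stay as the last script left them, time stands still between calls to the robot, and variables do not carry over. Pictures are saved under pics/ and viewed, and the job is handed in when it is done.

```bash
mkdir -p pics
python3 - <<'E'
from plant import *
import cv2,numpy as np
print(manip.pinch_z, telemetry.get_state())
for c in ["top","scene"]:
    f=grab_frame(c); cv2.imwrite(f"pics/{c}0.png",f["pixels"][:,:,::-1])
    print(c,f["K"].tolist(),f["rvec"],f["tvec"])
    for q in ["white_knob","clay_knob","white_tile"]:
        print(q,[(np.round(d["point"],1).tolist(),round(d["score"],2)) for d in models.spot_point(q,c)][:4])
E
```

```text
0.0187 {'time': 0.0, 'joints': array([ 1.05070494e+00,  3.81218602e-01,  1.29827620e+00, -7.16140756e-06,
        1.46362984e+00, -2.15334345e-01]), 'qd': array([ 0.00143589,  0.00041808,  0.00178701, -0.00023457, -0.0005218 ,
        0.00101784]), 'effort': array([-6.91073674e-04, -4.48473966e+01, -2.31277657e+01, -2.88940601e-04,
        4.87091951e-03, -2.69914096e-06]), 'tcp_pos': array([0.16487769, 0.52433752, 0.20039449]), 'tool_rot': array([-3.14127226e+00,  1.49812847e-03,  1.26604029e+00]), 'ft_force': array([0.25731373, 0.46224268, 0.49161075]), 'torque': array([ 0.01526229, -0.07620017,  0.01951618]), 'opening': 0.08535898828417317}
top [[544.4586495126932, 0.0, 328.47191807677467], [0.0, 544.4586495126932, 245.66004734395312], [0.0, 0.0, 1.0]] [ 2.11342672 -2.12030932  0.21872195] [-0.02559436  0.54766402  0.75397309]
white_knob []
clay_knob [([307.8, 196.3], 0.83), ([270.4, 401.3], 0.17)]
white_tile []
scene [[538.3559896106965, 0.0, 323.2431492270245], [0.0, 538.3559896106965, 243.0807966889516], [0.0, 0.0, 1.0]] [ 1.96590842  1.82978492 -0.49896333] [-0.00606475 -0.42883566  1.15757484]
white_knob [([228.3, 261.2], 0.93)]
clay_knob [([195.6, 439.7], 0.59)]
white_tile []
```

View pics/top0.png

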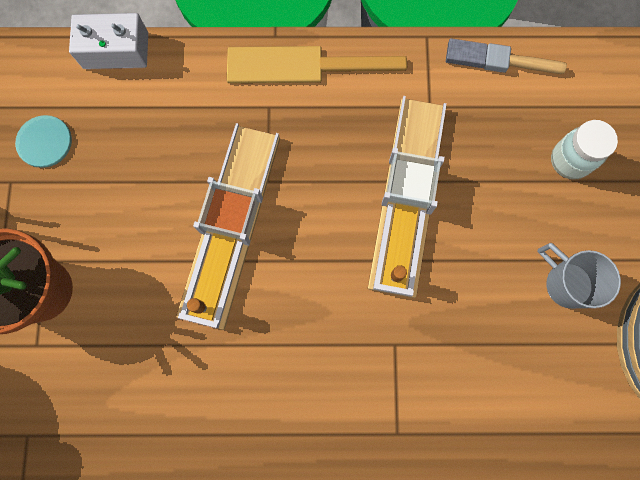

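View pics/scene0.png

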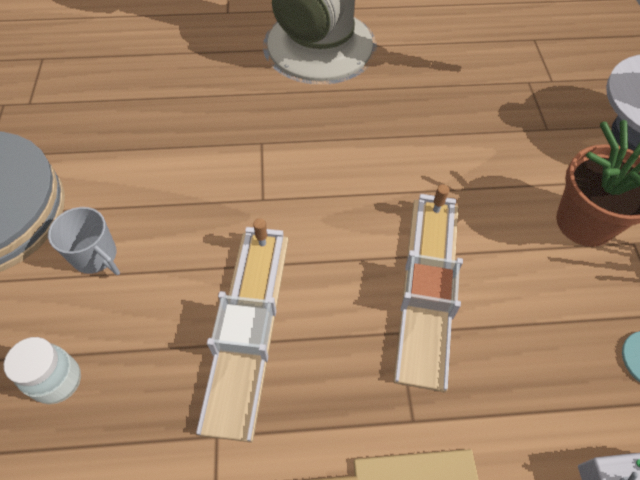

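Both views show the white dispenser: in top its knob is near row 271, col 400, and in scene near row 228, col 261. The clay one is on the robot's left. I'll triangulate the knob and zoom in to get the axis.

```bash
cat > h.py <<'E'
from plant import *
import cv2,numpy as np
def ray(f,p):
    R=cv2.Rodrigues(np.array(f["rvec"],float))[0]; t=np.array(f["tvec"],float).ravel()
    d=R.T@np.linalg.inv(f["K"])@np.array([p[1],p[0],1.]); return -R.T@t,d
def onz(f,p,z):
    c,d=ray(f,p); return c+d*(z-c[2])/d[2]
def proj(f,P):
    return cv2.projectPoints(np.array(P,float).reshape(-1,1,3),np.array(f["rvec"],float),np.array(f["tvec"],float),np.array(f["K"]),None)[0].reshape(-1,2)
E
python3 - <<'E'
from h import *
ft=grab_frame("top"); 
for q in ["white_knob","white_tile","white_pusher"]:
    for fn in ("boxes_of","outline_of","spot_point"):
        print(q,fn,[(np.round(d["point"],1).tolist(),round(d["score"],2)) for d in getattr(models,fn)(q,"top")][:3])
fs=grab_frame("scene")
for q in ["white_knob","white_tile"]:
    for fn in ("outline_of","spot_point"):
        print(q,fn,[(np.round(d["point"],1).tolist(),round(d["score"],2)) for d in getattr(models,fn)(q,"scene")][:3])
c1,d1=ray(ft,(271,400)); c2,d2=ray(fs,(228.5,261))
A=np.c_[d1,-d2]; s=np.linalg.lstsq(A,c2-c1,rcond=None)[0]; print(c1+d1*s[0],c2+d2*s[1])
print(onz(ft,(271,400),.061),onz(fs,(228.5,261),.061), c1,c2)
im=ft["pixels"][80:310,350:470,::-1]; a=cv2.resize(im,None,fx=2.6,fy=2.6,interpolation=cv2.INTER_CUBIC)
im=fs["pixels"][215:445,190:300,::-1]; b=cv2.resize(im,None,fx=2.6,fy=2.6,interpolation=cv2.INTER_CUBIC)
cv2.imwrite("pics/z1.png",np.hstack([a,b]))
E
```

```text
white_knob boxes_of [([246.9, 401.8], 0.83)]
white_knob outline_of [([242.8, 401.9], 0.68)]
white_knob spot_point [([275.1, 398.3], 0.55)]
white_tile boxes_of []
white_tile outline_of []
white_tile spot_point []
white_pusher boxes_of [([246.2, 400.2], 0.88)]
white_pusher outline_of [([245.2, 402.6], 0.75)]Traceback (most recent call last):
  File "<stdin>", line 5, in <module>
ValueError: it knows: clay_knob, white_knob, white_tile
```

Run:
```python
from h import *
ft=grab_frame("top"); fs=grab_frame("scene")
for p,q in (((271,400),(228.5,261)),((275.1,398.3),(228.3,261.2))):
    c1,d1=ray(ft,p); c2,d2=ray(fs,q)
    A=np.c_[d1,-d2]; s=np.linalg.lstsq(A,c2-c1,rcond=None)[0]; print(c1+d1*s[0],c2+d2*s[1])
    print(onz(ft,p,.061),onz(fs,q,.061))
im=ft["pixels"][80:310,350:470,::-1]; a=cv2.resize(im,None,fx=2.6,fy=2.6,interpolation=cv2.INTER_CUBIC)
im=fs["pixels"][215:445,190:300,::-1]; b=cv2.resize(im,None,fx=2.6,fy=2.6,interpolation=cv2.INTER_CUBIC)
cv2.imwrite("pics/z1.png",np.hstack([a,b]))
```

```text
[ 0.50776822 -0.13141277  0.06445901] [ 0.50787748 -0.13002664  0.06428609]
[ 0.50830897 -0.13188689  0.061     ] [ 0.50572466 -0.13026686  0.061     ]
[ 0.50284953 -0.12975043  0.05703336] [ 0.50281273 -0.13023541  0.05709273]
[ 0.50225988 -0.12922015  0.061     ] [ 0.50537446 -0.12995154  0.061     ]
```

View pics/z1.png

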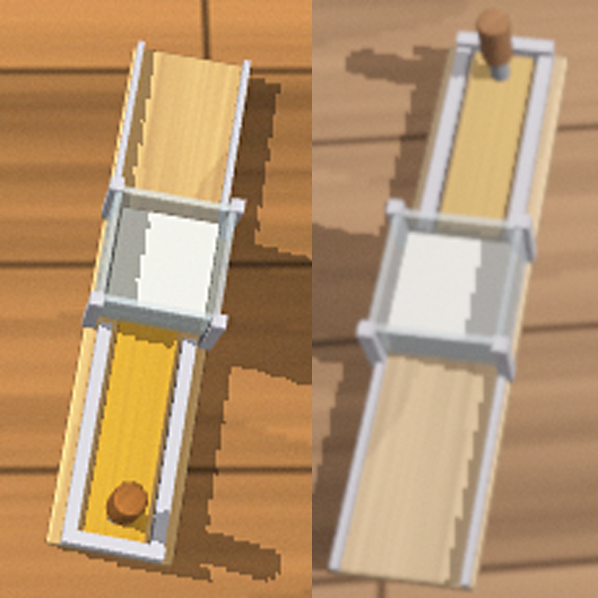

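The zoom shows the knob at the rear and the guide frame around the yellow blade. The ledge rail tips are at zoom (140,45)/(247,63) in top and (335,572)/(467,586) in scene. I'll get the axis from the rail midlines in each view.

Run:
```python
from h import *
ft=grab_frame("top"); fs=grab_frame("scene")
T=lambda u,v:(80+v/2.6,350+u/2.6); S=lambda u,v:(215+v/2.6,190+(u-312)/2.6)
for f,g,pts in ((ft,T,[(140,45),(247,63),(66,545),(163,553)]),(fs,S,[(335,572),(467,586),(463,40),(550,47)])):
    P=[onz(f,g(*p),.022) for p in pts]; 
    for p in P: print(np.round(p,4))
    a=(P[0]+P[1])/2; b=(P[2]+P[3])/2; d=a-b
    print("mid",a,b,"yaw",np.arctan2(d[1],d[0]),"len",np.hypot(*d[:2]), [np.arctan2(*(P[i]-P[i+2])[[1,0]]) for i in (0,1)])
# magazine top corners
for f,g,pts in ((ft,T,[(113,190),(240,205),(92,305),(220,325)]),(fs,S,[(365,335),(510,350),(393,208),(528,222)])):
  for z in (.058,.07):
    P=[onz(f,g(*p),z) for p in pts]; c=sum(P)/4; d=(P[0]+P[1]-P[2]-P[3])
    print(z,c,np.arctan2(d[1],d[0]),np.linalg.norm(d)/2)
# spot network several times
for c,f in (("top",ft),("scene",fs)):
  for k in range(4):
    f=grab_frame(c)
    for q in("white_knob","white_tile"):
      for d in models.spot_point(q,c)[:2]:
        if d["score"]>.4: print(c,q,np.round(d["point"],1),onz(f,d["point"],.061 if "knob" in q else .017))
```

```text
[ 0.8028 -0.1522  0.022 ]
[ 0.7904 -0.2193  0.022 ]
[ 0.4858 -0.0988  0.022 ]
[ 0.4809 -0.1556  0.022 ]
mid [ 0.79657997 -0.18573429  0.022     ] [ 0.48337501 -0.12719683  0.022     ] yaw -0.1847665779371496 len 0.3186282778410597 [np.float64(-0.1668656232114866), np.float64(-0.20297756804582773)]
[ 0.8005 -0.2201  0.022 ]
[ 0.8122 -0.1533  0.022 ]
[ 0.4825 -0.1542  0.022 ]
[ 0.4913 -0.0999  0.022 ]
mid [ 0.8063497  -0.18670426  0.022     ] [ 0.4868773  -0.12704917  0.022     ] yaw -0.18460402570744228 len 0.3249943734777925 [np.float64(-0.20425731643237713), np.float64(-0.16498319908111025)]
0.058 [ 0.65123837 -0.15780802  0.058     ] -0.1994309789272345 0.07342804879499179
0.07 [ 0.64720007 -0.155776    0.07      ] -0.1994309789272344 0.07231353916728242
0.058 [ 0.6584249  -0.15854645  0.058     ] -0.1651747679161829 0.07459626926900075
0.07 [ 0.66365801 -0.15719235  0.07      ] -0.1651747679161831 0.07332853540232814
top white_knob [271.6 399.8] [ 0.50742236 -0.13156752  0.061     ]
top white_knob [270.6 398.3] [ 0.50890846 -0.12941536  0.061     ]
top white_knob [273.2 399.1] [ 0.50506075 -0.13047278  0.061     ]
top white_knob [270.1 399.2] [ 0.50964455 -0.13075519  0.061     ]
scene white_knob [224.9 262. ] [ 0.49912835 -0.12860773  0.061     ]
scene white_knob [226.1 260.2] [ 0.50118265 -0.13143753  0.061     ]
scene white_knob [224.7 259. ] [ 0.49844625 -0.13326274  0.061     ]
```

Knob at about (0.504, -0.130) with push yaw -0.184 predicts the ledge end at (0.801, -0.186). That agrees with the mean of the two views, (0.8015, -0.186).

I'll push from behind with closed fingers. The spring keeps the knob against them, so backing off slowly also eases the pusher home.

```bash
cat >> h.py <<'E'
K=np.array([.504,-.1305]); YAW=-.184; U=np.array([np.cos(YAW),np.sin(YAW)])
ORI=[np.pi,0,YAW+np.pi/2]
def at(s,z): return [*(K+U*s),z]
def st():
    s=telemetry.get_state(); p=s["tcp_pos"]; return round(s["time"],2),round(float((p[:2]-K)@U),4),np.round(p,4),"F.u",round(float(s["ft_force"][:2]@U),2),np.round(s["ft_force"],2),round(s["opening"],4)
E
python3 - <<'E'
from h import *
jaws.gripper_close(); print(st())
manip.move_ptp(at(-.055,.16),ORI); print(st())
manip.move_linear(at(-.055,.045),speed=.12); print(st())
f=grab_frame("scene"); cv2.imwrite("pics/a.png",cv2.resize(f["pixels"][100:340,120:480,::-1],None,fx=2,fy=2))
f=grab_frame("wrist"); cv2.imwrite("pics/aw.png",f["pixels"][:,:,::-1])
E
```

```text
(3.02, -0.4531, array([0.165 , 0.5246, 0.201 ]), 'F.u', -0.64, array([-0.58,  0.37,  0.4 ]), -0.0002)
(5.53, -0.0549, array([ 0.4501, -0.1199,  0.1601]), 'F.u', -0.66, array([-0.58,  0.48,  0.  ]), 0.0)
(6.63, -0.0546, array([ 0.4503, -0.1206,  0.0455]), 'F.u', 0.24, array([ 0.08, -0.87, -0.19]), 0.0001)
```

View pics/a.png

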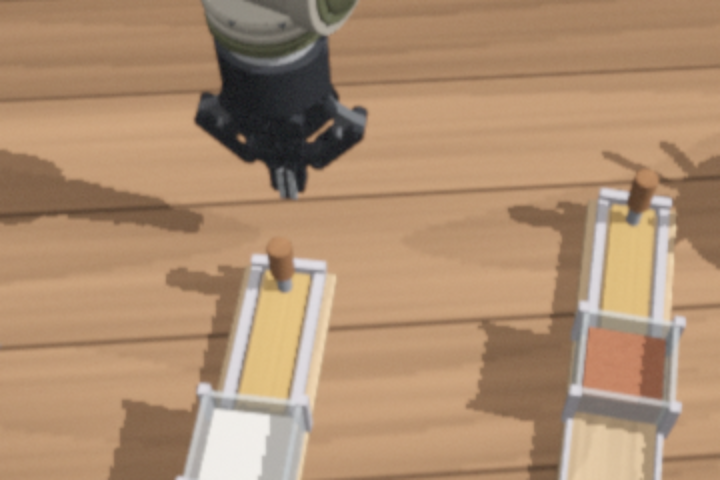

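View pics/aw.png

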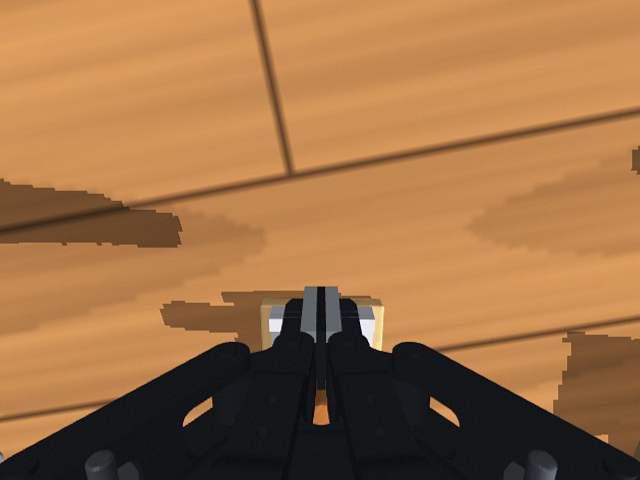

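Both pictures show the fingers (tip near scene-crop (287,195)) lined up behind the knob (280,245), with nothing touching. Pushing now.

Run:
```python
from h import *
print(manip.move_linear(at(-.010,.045),speed=.05,until_force=20),st())
print(manip.move_linear(at(.045,.045),speed=.05,until_force=25),st())
print(manip.move_linear(at(.080,.045),speed=.025,until_force=14),st())
manip.dwell(.2);print(st())
f=grab_frame("scene"); cv2.imwrite("pics/b.png",cv2.resize(f["pixels"][180:450,120:480,::-1],None,fx=2,fy=2))
```

```text
False (7.78, -0.0105, array([ 0.4937, -0.1286,  0.0448]), 'F.u', -4.59, array([-4.73, -0.31,  2.69]), -0.0003)
False (9.03, 0.0441, array([ 0.5473, -0.1388,  0.0448]), 'F.u', -7.01, array([-7.33, -1.06,  2.03]), -0.0002)
True (9.98, 0.0651, array([ 0.5679, -0.1425,  0.0441]), 'F.u', -7.53, array([-7.24,  2.28,  5.63]), 0.0002)
(10.18, 0.0647, array([ 0.5676, -0.1425,  0.044 ]), 'F.u', -7.91, array([-7.93,  0.63,  6.1 ]), 0.0001)
```

View pics/b.png

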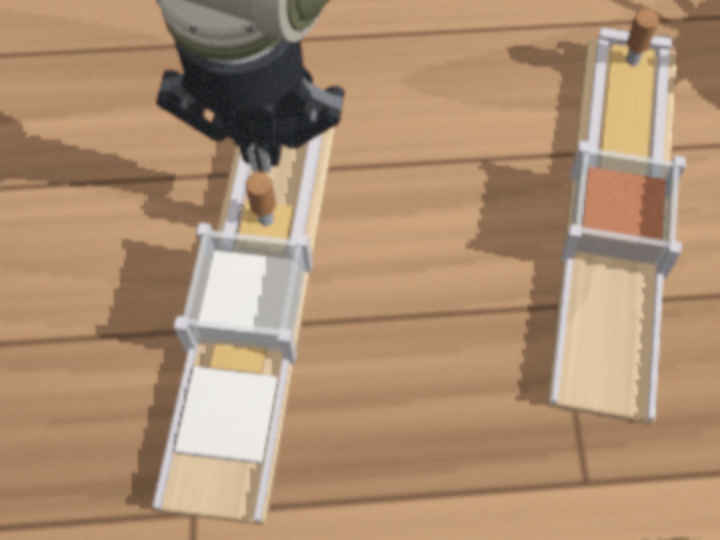

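The white tile is out on the ledge (crop (225,413)), clear of the magazine. I'll confirm the stop with a small extra press, then ease back slowly.

Run:
```python
from h import *
print(manip.move_linear(at(.073,.045),speed=.02,until_force=12),st())
for s in (.045,.02,-.005): 
    manip.move_linear(at(s,.045),speed=.022); print(st())
manip.move_linear(at(-.016,.045),speed=.012); print(st())
manip.move_linear(at(-.028,.045),speed=.008); print(st())
manip.dwell(.1); print(st())
f=grab_frame("scene"); cv2.imwrite("pics/c.png",cv2.resize(f["pixels"][180:450,120:480,::-1],None,fx=2,fy=2))
```

```text
True (10.53, 0.0646, array([ 0.5675, -0.1422,  0.0437]), 'F.u', -8.31, array([-8.3 ,  0.79,  5.19]), -0.0001)
(11.59, 0.0444, array([ 0.5477, -0.1384,  0.0445]), 'F.u', -6.53, array([-6.39,  1.36, -3.31]), -0.0001)
(12.88, 0.02, array([ 0.5237, -0.1342,  0.045 ]), 'F.u', -4.16, array([-3.94,  1.58, -2.26]), 0.0001)
(14.16, -0.005, array([ 0.4991, -0.1296,  0.045 ]), 'F.u', -4.07, array([-3.85,  1.56,  0.4 ]), -0.0001)
(15.22, -0.016, array([ 0.4883, -0.1276,  0.045 ]), 'F.u', -2.86, array([-2.65,  1.39,  1.  ]), -0.0003)
(16.88, -0.028, array([ 0.4765, -0.1254,  0.045 ]), 'F.u', -0.3, array([-0.36, -0.26,  0.32]), 0.0002)
(16.98, -0.028, array([ 0.4765, -0.1254,  0.045 ]), 'F.u', 0.49, array([ 0.37, -0.69,  0.73]), -0.0001)
```

View pics/c.png

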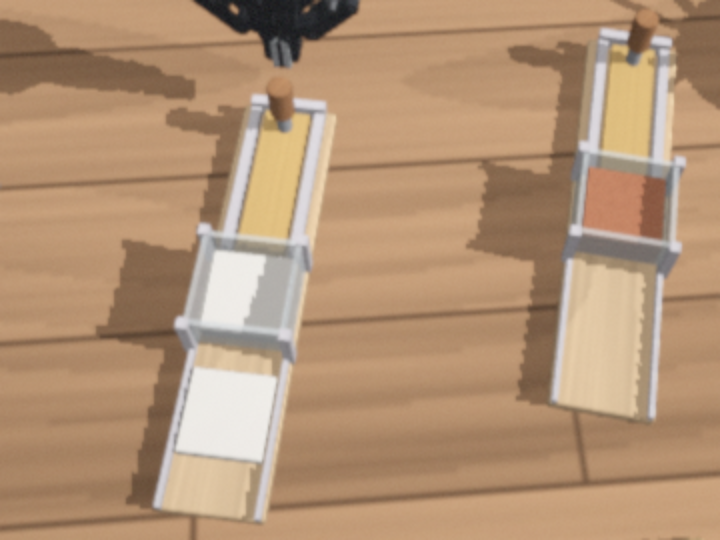

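The knob is back at its starting pixel (row ~222, col ~260), and contact force has gone to about zero. I'll retreat, compare the knob patch with the first picture, and hand in.

Run:
```python
from h import *
manip.move_linear(at(-.07,.045),speed=.06); manip.move_linear(at(-.07,.15),speed=.12)
f=grab_frame("scene"); a=cv2.imread("pics/scene0.png"); b=np.ascontiguousarray(f["pixels"][:,:,::-1])
r=cv2.matchTemplate(b[200:270,235:290],a[214:250,248:276],cv2.TM_CCOEFF_NORMED); _,m,_,l=cv2.minMaxLoc(r); print(m,l,"home=(13,14)")
d=cv2.absdiff(a,b).max(2); print("clay region diff",d[190:390,395:465].mean())
t=proj(f,[*(K+U*.235),.017]);print("expected tile px",t); print(st()); manip.finish_job()
```

```text
0.9984965324401855 (13, 14) home=(13,14)
clay region diff 4.683428571428571
expected tile px [[235.20795635 384.72228446]]
(18.95, -0.0704, array([ 0.4348, -0.1175,  0.1493]), 'F.u', 0.35, array([ 0.28, -0.4 ,  0.13]), -0.0003)
the job is handed in; nothing more can be done
```

The job is done and handed in at about 19 s of the 38 s allowed. One white tile is out on the ledge, the white pusher is back home, and the robot is clear of everything.

- **Push:** I pushed the knob once from behind with closed fingers. It came up against its stop after about 85 mm, and a second light press while still forward met the same stop.
- **Tile:** The tile lies on the ledge clear of the magazine. Its seen centre (row about 386, col about 232) is within about 3 pixels of where a full stroke should put it (385, 235).
- **Return:** I eased back at about 8–22 mm/s. The force against the fingers fell from about 8 N to about 3 N near home, then to zero as the fingers came away. A final picture match put the knob exactly at its starting pixel.
- **Clay dispenser:** I never touched it. The final picture differs from the first by about 4.7 grey levels on average in that area. I took this for image noise and did not look further; in the later pictures the dispenser looks unchanged.
- **Small disagreements:** The single-camera knob positions differed by up to about 10 mm, so I combined both cameras. A vertical force of up to 6 N showed at the stop, well within limits.

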